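# Shim the rocking bowl stand

### The arm

A 6-joint arm with a two-finger parallel gripper is mounted at the origin on the work surface. World frame = base frame: x ahead of the robot, y to its left, z up, the work surface at z = 0. Lengths are in m, angles in rad, forces in N, time in s.
With the tool pointing down it reaches from about 0.35 to 0.725 m from the base axis. Payload 6 kg.
Tool frame: the origin (TCP) lies midway between the tips of the shut fingers; the grasp point (between the pads) lies 19 mm behind it; z points along the fingers, y is the direction in which the jaws open and shut (so a half turn about z gives the same grasp; the last joint's range is limited). The gripper opens to 85 mm and grips with 20 to 120 N. Pads are 22 mm wide; open, the fingers measure 114 mm over their backs; the gripper's body (76 mm by 85 mm) begins 54 mm behind the grasp point. The pads swing forward as they close: fully open they stand 13 mm farther back than shut.
Start: joints at [1.447, 0.04, 0.085, 0, -1.615, -0.334], TCP at [0.265, 0.538, 0.231] pointing down, gripper open.
Joint ranges: [-2.56, 2.56], [-1.29, 2.01], [-1.08, 1.49], [-3.29, 1.98], [-2.81, -0.18], [-2.99, 2.99]. Speed limits (rad/s): [2.57, 2.57, 3.01, 3.14, 3.14, 3.14].

### API

Orientations are given as [roll, pitch, yaw] about the fixed x, y, z axes, in that order (R = Rz(yaw) Ry(pitch) Rx(roll)).
In Python, from bench import * gives the robot as it stands.
- The arm moves only by the shell command python3 -m crank 'ROWS' [OPENING] [FORCE]. ROWS is JSON, a list of rows, each a list of 6 numbers: the shift along the tool's x, y, z in mm, then the turn, a rotation vector about the tool's x, y, z in degrees. A call has 1 to 5 rows; each row shifts and turns the commanded pose from where the row before left it, along the tool's axes as they then stand; what a row does not reach is not made up. A row lasts 1/12 s, in which the tool goes at most 41.7 mm and 7.16 degrees, less where a joint would pass 70% of its speed; a pose out of reach is approached as far as the arm can. A call is refused whole if a number of a shift passes 41.7 or a number of a turn 7.16, either way. A call with a gripper value outside its range is refused whole. OPENING is the closure, from 0 (fully open) to 1 (shut), set as the call begins (- or left out, the last holds). The fingers move at their own pace and stop on an object; FORCE is the grip in N (left out, the last holds). Time passes only in rows, so rows that do not move let the fingers close. It gives the time, the measured TCP pose, the force and the opening at its end, in the units of the state.
- state(): the state, without advancing time (a new reading comes with each control period).
- capture(name): name is "side" or "top"; returns (picture, depth): 480x640x3 uint8, red, green, blue; 480x640 float32, m along the optical axis (not along the pixel's ray), 0 where there is no reading.
- get_calibration(name): a dict with "fx", "fy", "cx", "cy" (pixels), "cam_to_world" (4x4, takes a point from camera to world coordinates). Camera axes: x right, y down, z forward; pixel columns grow to the right and rows downward; lengths in m; the calibration is good to about 2 mm. A picture is of the moment at which its call begins. get_calibration takes no time and is no camera call.
- job_done(): hands the job in, once; it reports no verdict.
The state is a dict: "time_s": time; "joints": joint angles; "joint_vel": joint speeds; "joint_efforts": joint torques, N m; "position": TCP position; "tool_rot": TCP orientation; "force": force on the tool from outside, world axes, zero at the start; "wrist_torque": the same for the moment, N m; "gripper_width": finger opening in m.
Only numpy, scipy, OpenCV 4.12 (cv2) and the standard library are available. Lean on these libraries where they do the work, as an engineer would, in place of code of your own. Each camera call takes 0.05 s, during which the arm holds its last target.

### The job

The low display stand of clay bowls on the counter rocks because one foot is too short, the one under the top corner with no bowl by it, which the wedge roughly points at. First press down with a fingertip on the top over the short foot to feel it rock, then push the wooden wedge, thin end first, along the counter under that foot until the stand sits level and no longer rocks; only push and press: do not lift the wedge or the stand, do not shove the stand out of its place, and leave the other things alone. Test by pressing that corner again, and finish while still holding it pressed down firmly (about 6 to 10 newtons), with the stand staying level on the wedge.

Things in the scene. Friction and masses are not known exactly. Their poses are not given: they have to be found in the camera images.
- stand: Low wooden display stand: a loose box 200 mm (its x) by 170 mm (its y), 1.3 to 2.2 kg, underside 24 mm and flat top 70 mm above the counter; three clay bowls fixed on top (84 mm tall, none within 80 mm of bad_corner). Origin: centre of its footprint at counter level, z up. Four square feet, 16 x 16 mm, centred at x = +-82, y = +-67 mm; the one at (+82, +67) is too short.
- bad_corner (a point): Point on the stand's flat top (70 mm above the counter when level) straight above the short foot's centre; axes as the stand's. The short foot hangs 5 to 10 mm above the counter, how much is not known. Pressing here with about 2 to 4 N rocks the stand down until the foot meets the counter; let go, it rocks back level.
- top_mid (a point): Centre of the stand's top board (208 x 178 mm, its edge is the outermost part of the stand), 70 mm above the counter; axes as the stand's. A sideways push of more than about 6 N slides the stand.
- wedge: Loose plain wooden wedge flat on the counter, about 0.1 kg, 120 mm long (its x), 56 mm wide (its y). Origin: centre of its underside, z up, x towards the thin end. Straight slope: 2 + 0.15 * (60 - x) mm thick at x mm. At the start it lies off the stand's +y side, thin end roughly facing the short foot: 45 to 100 mm from it, up to 20 mm off to a side, turned up to 0.17 rad.
- thin_end (a point): Middle of the wedge's thin end (2 mm thick) on its underside, x = +60 mm; axes as the wedge's.
- thick_end (a point): Middle of the wedge's thick end, an upright flat face 56 mm wide and 20 mm tall at x = -60 mm, half-way up; axes as the wedge's.
- jar_near: Bystander, leave alone: squat closed jar, 76 mm wide, 58 mm tall, beside the stand. Origin: centre of its underside.
- jar_lid: Bystander, leave alone: black disc lid lying on the counter, 80 mm wide, 12 mm thick. Origin: centre of its underside.
- bowl_tall: Bystander, leave alone: turned clay bowl standing by itself, 64 mm wide, 84 mm tall. Origin: centre of its underside.
- bowl_squat: Bystander, leave alone: turned grey clay bowl standing by itself, 68 mm wide, 78 mm tall. Origin: centre of its underside.
- tongs: Bystander, leave alone: steel tongs lying flat, 160 mm long, 16 mm high. Origin: centre of its underside.
- jar_board: Bystander, leave alone: closed jar on the wooden board, 76 mm wide, 50 mm tall. Origin: centre of its underside.
- jar_small: Bystander, leave alone: small closed jar on the wooden board, 64 mm wide, 48 mm tall. Origin: centre of its underside.
Mind the look-alikes: they are no part of the job. There is more than one size of the wedge; the job needs the largest.

How it is judged:
By the outcome, as a careful person would: the job done as asked, in the order asked, and still so for the second after the job is handed in, while the arm keeps its last pose, push and grip.
It also fails if it takes over 58 s, if anything falls off the work surface, if the arm or the gripper's body presses on something with over 40 N, if the wrist force passes 120 N, or if a joint passes its speed limit or range.

## Working session

There is one attempt and no reset: what is moved stays moved. The work goes in short steps, Python scripts to look and compute and a shell command to move; the robot and the scene stay as the last step left them, time stands still between calls to the robot, and variables do not carry over. Pictures are saved under pics/ and viewed, and the job is handed in when it is done.

```bash
ls; mkdir -p pics; cat > h.py <<'E'
from bench import *
import numpy as np, cv2
def px2w(name,d,u,v,z=None):
    c=get_calibration(name);T=np.array(c["cam_to_world"])
    r=np.array([(u-c["cx"])/c["fx"],(v-c["cy"])/c["fy"],1.0])
    if z is None: return (T@np.append(r*d[int(v),int(u)],1))[:3]
    o=T[:3,3];w=T[:3,:3]@r
    return o+w*(z-o[2])/w[2]
def w2px(name,p):
    c=get_calibration(name);T=np.linalg.inv(np.array(c["cam_to_world"]))
    q=T@np.append(p,1);return c["fx"]*q[0]/q[2]+c["cx"],c["fy"]*q[1]/q[2]+c["cy"]
def snap(name,tag):
    im,d=capture(name);cv2.imwrite(f"pics/{tag}.png",im[:,:,::-1]);np.savez(f"pics/{tag}.npz",im=im,d=d);return im,d
E
python3 - <<'E'
from h import *
snap("top","t0");snap("side","s0");s=state();print(s)
for n in("top","side"):print(get_calibration(n))
E
```

```text
pics
{'time_s': 0.1, 'joints': array([ 1.44668209e+00,  4.07672423e-02,  8.39137168e-02, -3.97235432e-04,
       -1.61549579e+00, -3.33675922e-01]), 'joint_vel': array([-0.00119647, -0.00082881,  0.0030642 ,  0.00097566,  0.00083277,
        0.00078968]), 'joint_efforts': array([-5.17333770e-03, -3.69342363e+01,  3.48280621e+01,  6.95189908e+00,
       -4.58206952e-03,  5.78312694e-06]), 'position': array([0.26500078, 0.53798225, 0.23037378]), 'tool_rot': array([ 3.13999534e+00, -1.33653717e-04, -4.57772610e-01]), 'force': array([ 0.56197467,  0.07655634, -0.33901765]), 'wrist_torque': array([0.0019644 , 0.00131232, 0.021354  ]), 'gripper_width': 0.08518053109984058}
{'fx': 500.7202260949663, 'fy': 500.7202260949663, 'cx': 312.8903873675532, 'cy': 239.48669611489552, 'cam_to_world': array([[ 0.00631915, -0.9981015 ,  0.06126551,  0.46295832],
       [-0.99994147, -0.00576898,  0.00915294, -0.09317477],
       [-0.00878212, -0.06131977, -0.99807954,  1.23556177],
       [ 0.        ,  0.        ,  0.        ,  1.        ]])}
{'fx': 624.1419748156322, 'fy': 624.1419748156322, 'cx': 320.5683595535753, 'cy': 230.87991052868026, 'cam_to_world': array([[ 0.94346726, -0.20843266,  0.25773116,  0.18172175],
       [-0.3313739 , -0.61140869,  0.71858942, -1.08321065],
       [ 0.00780157, -0.76337097, -0.64591322,  0.98230711],
       [ 0.        ,  0.        ,  0.        ,  1.        ]])}
```

View pics/t0.png

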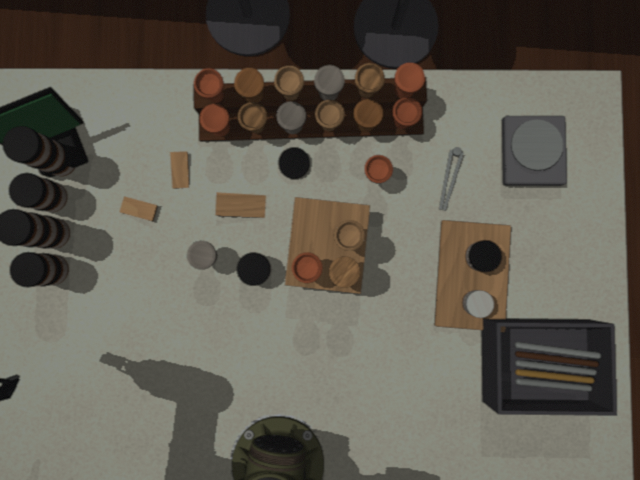

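View pics/s0.png

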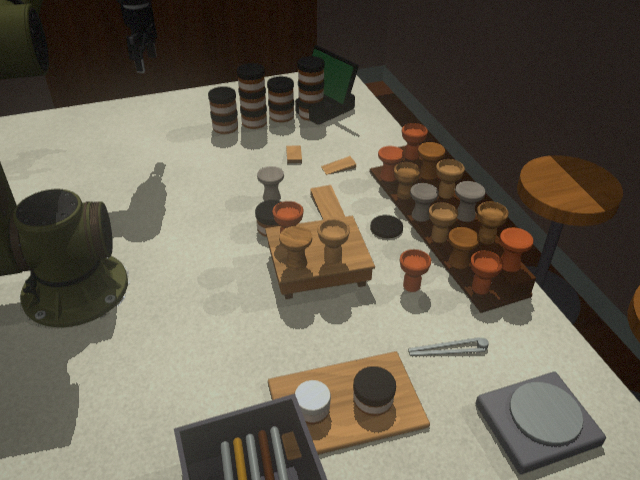

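The top view shows the stand around (329,246), with its bowl-free corner at the upper left (295,200). There are three candidate wedges: (241,205), the longest at about 50 px and pointing at that corner; (180,170), smaller; (138,209), smaller. I choose (241,205) and will check it in a close crop and measure it.

```bash
python3 - <<'E'
from h import *
z=np.load("pics/t0.npz");im,d=z["im"],z["d"]
cv2.imwrite("pics/c0.png",cv2.resize(im[140:310,100:380,::-1],None,fx=2.8,fy=2.8,interpolation=cv2.INTER_CUBIC))
c=get_calibration("top");T=np.array(c["cam_to_world"])
v,u=np.mgrid[0:480,0:640]
P=np.stack([(u-c["cx"])/c["fx"]*d,(v-c["cy"])/c["fy"]*d,d,np.ones_like(d)],-1)@T.T
np.save("pics/P0.npy",P[...,:3])
def fit(m,hgt,lab):
    pts=np.argwhere(m)[:,::-1].astype(np.float32)
    w=np.array([px2w("top",None,a,b,hgt)[:2] for a,b in pts])
    r=cv2.minAreaRect((w*1000).astype(np.float32));print(lab,len(w),r, "depth z",np.median(P[...,2][m]))
    return w
hsv=cv2.cvtColor(im,cv2.COLOR_RGB2HSV)
wood=(hsv[...,1]>75)
sub=wood[185:225,210:272];n,l,st,ce=cv2.connectedComponentsWithStats(sub.astype(np.uint8))
for i in range(1,n):
    if st[i,4]>100:
        m=np.zeros_like(wood);m[185:225,210:272]=l==i;fit(m,.011,"wedge");print(st[i])
m=np.zeros_like(wood);z=P[...,2];m[185:305,275:385]=(abs(z-.07)<.012)[185:305,275:385]
n,l,st,ce=cv2.connectedComponentsWithStats(m.astype(np.uint8));i=1+np.argmax(st[1:,4]);fit(l==i,.07,"stand")
for (a,b) in [(220,205),(241,205),(262,205),(300,205),(330,215),(254,160),(180,170),(138,209),(230,230),(275,205),(215,205)]:print(a,b,P[b,a].round(4))
E
```

```text
wedge 1097 ((622.4715576171875, 97.83180236816406), (120.54991149902344, 56.58013916015625), 87.53678894042969) depth z 0.012043839527372757
[   6    8   50   24 1097]Traceback (most recent call last):
  File "<stdin>", line 20, in <module>
  File "<stdin>", line 10, in fit
  File "h.py", line 4, in px2w
    c=get_calibration(name);T=np.array(c["cam_to_world"])
ValueError: time passes only in moves, steps and waits
```

View pics/c0.png

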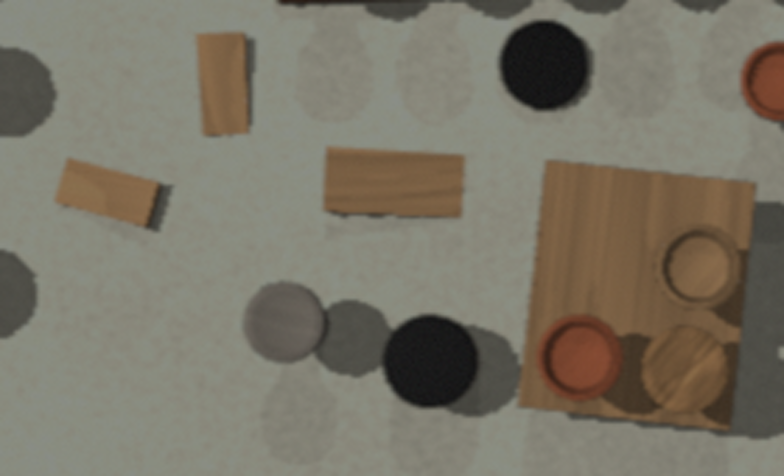

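The crop confirms the choice: the wedge at crop (395,182) measures 120 x 56 mm. The stand has a bowl-free corner at crop (545,162). Next I'll measure the stand, caching the calibration.

```bash
python3 - <<'E'
import re
s=open('h.py').read()
s=s.replace("import numpy as np, cv2\n","import numpy as np, cv2, functools\nget_calibration=functools.lru_cache(None)(get_calibration)\n")
open('h.py','w').write(s)
E
cat >> h.py <<'E'
def cloud(d,name="top"):
    c=get_calibration(name);T=np.array(c["cam_to_world"]);v,u=np.mgrid[0:480,0:640]
    return (np.stack([(u-c["cx"])/c["fx"]*d,(v-c["cy"])/c["fy"]*d,d,np.ones_like(d)],-1)@T.T)[...,:3]
def rect(m,h):
    pts=np.argwhere(m)[:,::-1];w=np.array([px2w("top",None,a,b,h)[:2] for a,b in pts])*1000
    return cv2.minAreaRect(w.astype(np.float32))
def big(m):
    n,l,st,ce=cv2.connectedComponentsWithStats(m.astype(np.uint8));return l==1+np.argmax(st[1:,4])
def wedge(im,x0=210,x1=285,y0=185,y1=225):
    w=np.zeros(im.shape[:2],bool);w[y0:y1,x0:x1]=(cv2.cvtColor(im,cv2.COLOR_RGB2HSV)[...,1]>75)[y0:y1,x0:x1];return rect(big(w),.011)
def stand(d):
    z=cloud(d)[...,2];m=np.zeros(z.shape,bool);m[185:305,275:385]=((z>.058)&(z<.2))[185:305,275:385]
    m2=np.zeros(z.shape,bool);m2[185:305,275:385]=(abs(z-.07)<.010)[185:305,275:385]
    m2=big(m2);return rect(m2,.07),m2
E
python3 - <<'E'
from h import *
z=np.load("pics/t0.npz");im,d=z["im"],z["d"];P=cloud(d)
print("wedge",wedge(im));r,m=stand(d);print("stand",r,cv2.boxPoints(r))
q=P[m];A=np.c_[q[:,:2],np.ones(len(q))];print("plane",np.linalg.lstsq(A,q[:,2],rcond=None)[0],np.median(q[:,2]))
for (a,b) in [(218,205),(241,205),(264,205),(300,205),(330,215),(254,155),(230,230),(275,205),(210,205)]:print(a,b,P[b,a].round(4))
# edge points of stand left side (subpixel): colour
hsv=cv2.cvtColor(im,cv2.COLOR_RGB2HSV)
w=hsv[...,1]>75
for v in range(205,290,10):
    u=np.where(w[v,275:330])[0][0]+275;print("L",v,u,px2w("top",None,u-.5,v,.07).round(4))
for u in range(297,368,10):
    v=np.where(w[185:240,u])[0][0]+185;print("T",u,v,px2w("top",None,u,v-.5,.07).round(4))
E
```

```text
wedge ((622.4715576171875, 97.8318099975586), (120.54989624023438, 56.580135345458984), 87.53678894042969)
stand ((522.6793212890625, -114.933837890625), (177.81198120117188, 207.76661682128906), 84.0167007446289) [[ 410.0945   -192.52686 ]
 [ 616.72925  -214.18414 ]
 [ 635.26416   -37.34082 ]
 [ 428.6294    -15.683533]]
plane [ 0.00144298 -0.00114975  0.07017813] 0.07105052647667598
218 205 [0.6206 0.1504 0.0216]
241 205 [0.6227 0.0963 0.0076]
264 205 [0.6233 0.0397 0.0048]
300 205 [ 0.6153 -0.0518  0.07  ]
330 215 [ 0.5922 -0.1222  0.0693]
254 155 [0.7489 0.0664 0.0031]
230 230 [ 0.5613  0.124  -0.0012]
275 205 [6.24e-01 1.28e-02 4.00e-04]
210 205 [0.623  0.1742 0.0021]
L 205 294 [ 0.6152 -0.0365  0.07  ]
L 215 293 [ 0.5916 -0.0344  0.07  ]
L 225 292 [ 0.5681 -0.0323  0.07  ]
L 235 291 [ 0.5447 -0.0301  0.07  ]
L 245 290 [ 0.5213 -0.028   0.07  ]
L 255 289 [ 0.498  -0.0259  0.07  ]
L 265 287 [ 0.4747 -0.0215  0.07  ]
L 275 286 [ 0.4515 -0.0194  0.07  ]
L 285 290 [ 0.4284 -0.0289  0.07  ]
T 297 198 [ 0.6329 -0.0446  0.07  ]
T 307 199 [ 0.6307 -0.0681  0.07  ]
T 317 200 [ 0.6284 -0.0915  0.07  ]
T 327 201 [ 0.6262 -0.115   0.07  ]
T 337 202 [ 0.624  -0.1384  0.07  ]
T 347 203 [ 0.6217 -0.1618  0.07  ]
T 357 204 [ 0.6195 -0.1852  0.07  ]
T 367 205 [ 0.6173 -0.2086  0.07  ]
```

Numbers so far:
- **bad_corner:** about (611, -57, 70) mm, with the stand's yaw at -0.104.
- **Wedge:** centre (622, 98), and its thin end near (620, 38) is about 90 mm from the foot.

Both agree with the sizes given. I'll shut the gripper and turn the tool so its x points along the stand's -y, which takes about +70° about tool z.

```bash
python3 -m crank '[[0,0,0,0,0,7],[0,0,0,0,0,7],[0,0,0,0,0,7],[0,0,0,0,0,7],[0,0,0,0,0,7]]' 1 40; python3 -m crank '[[0,0,0,0,0,7],[0,0,0,0,0,7],[0,0,0,0,0,7],[0,0,0,0,0,7],[0,0,0,0,0,7]]'; cat >> h.py <<'E'
from scipy.spatial.transform import Rotation as Ro
def go(x,y,z,yaw=-1.675):
    s=state();R=Ro.from_euler("xyz",s["tool_rot"]).as_matrix()
    print("t",round(s["time_s"],2),"pos",(s["position"]*1000).round(1),"rpy",s["tool_rot"].round(3),"F",s["force"].round(2),"w",round(s["gripper_width"],4))
    print("tool shift mm",(R.T@(np.array([x,y,z])-s["position"]*1000)).round(1),"turn z deg",round(np.degrees(-(yaw-s["tool_rot"][2])),2))
E
python3 -c "
from h import *
go(611,-57,130)"
```

```text
time_s: 0.52
position: [0.265, 0.5381, 0.2306]
tool_rot: [3.141, -0.001, -1.075]
force: [-0.3, 0.3, 0.5]
gripper_width: 0.0255
time_s: 0.93
position: [0.265, 0.5381, 0.2307]
tool_rot: [3.141, -0.001, -1.686]
force: [0.1, 0.0, 0.1]
gripper_width: -0.0002
t 0.93 pos [265.  538.1 230.7] rpy [ 3.141e+00 -1.000e-03 -1.686e+00] F [0.15 0.01 0.15] w -0.0002
tool shift mm [ 551.4 -411.9  101.1] turn z deg -0.6
```

```bash
for i in 1 2 3; do :; done
python3 -m crank '[[15,-11,0,0,0,0],[30,-22,0,0,0,0],[30,-22,0,0,0,0],[30,-22,0,0,0,0],[30,-22,0,0,0,0]]'
python3 -m crank '[[30,-22,0,0,0,0],[30,-22,0,0,0,0],[30,-22,0,0,0,0],[30,-22,0,0,0,0],[30,-22,0,0,0,0]]'
python3 -m crank '[[30,-22,0,0,0,0],[30,-22,0,0,0,0],[30,-22,0,0,0,0],[30,-22,0,0,0,0],[15,-11,0,0,0,0]]'
python3 -c "
from h import *
go(611,-57,130)"
```

```text
time_s: 1.35
position: [0.3492, 0.3917, 0.2308]
tool_rot: [3.141, -0.001, -1.679]
force: [1.0, 0.2, 1.2]
gripper_width: -0.0001
time_s: 1.77
position: [0.4424, 0.2305, 0.2311]
tool_rot: [3.141, 0.0, -1.679]
force: [0.6, 1.6, -0.3]
gripper_width: 0.0001
time_s: 2.18
position: [0.5267, 0.0841, 0.2308]
tool_rot: [3.141, -0.001, -1.682]
force: [0.6, 1.1, 0.0]
gripper_width: -0.0003
t 2.18 pos [526.7  84.1 230.8] rpy [ 3.141e+00 -1.000e-03 -1.682e+00] F [0.63 1.09 0.04] w -0.0003
tool shift mm [130.8 -99.5 100.9] turn z deg -0.39
```

```bash

python3 -m crank '[[30,-23,0,0,0,0],[30,-23,0,0,0,0],[30,-23,0,0,0,0],[30,-22,0,0,0,0],[10,-8,10,0,0,0]]'
python3 -m crank '[[0,0,30,0,0,0],[0,0,30,0,0,0],[0,0,25,0,0,0],[0,0,15,0,0,0],[0,0,5,0,0,0]]'
python3 -m crank '[[0,0,10,0,0,0],[0,0,5,0,0,0],[0,0,0,0,0,0],[0,0,0,0,0,0],[0,0,0,0,0,0]]'
python3 -c "
from h import *
go(611,-57,80)
snap('top','t1');im,d=snap('side','s1')
cv2.imwrite('pics/c1.png',cv2.resize(im[100:320,200:480,::-1],None,fx=2.8,fy=2.7))"
```

```text
time_s: 2.6
position: [0.6117, -0.0568, 0.222]
tool_rot: [-3.14, -0.001, -1.683]
force: [-0.4, 1.1, 0.8]
gripper_width: -0.0001
time_s: 3.02
position: [0.6081, -0.0526, 0.1118]
tool_rot: [3.135, -0.001, -1.68]
force: [-0.1, 0.3, -0.3]
gripper_width: -0.0001
time_s: 3.43
position: [0.6106, -0.0527, 0.1025]
tool_rot: [-3.14, 0.0, -1.679]
force: [-0.3, -0.8, -0.4]
gripper_width: -0.0001
t 3.43 pos [610.6 -52.7 102.5] rpy [-3.14   0.    -1.679] F [-0.26 -0.76 -0.45] w -0.0001
tool shift mm [ 4.3 -0.8 22.5] turn z deg -0.25
```

View pics/c1.png

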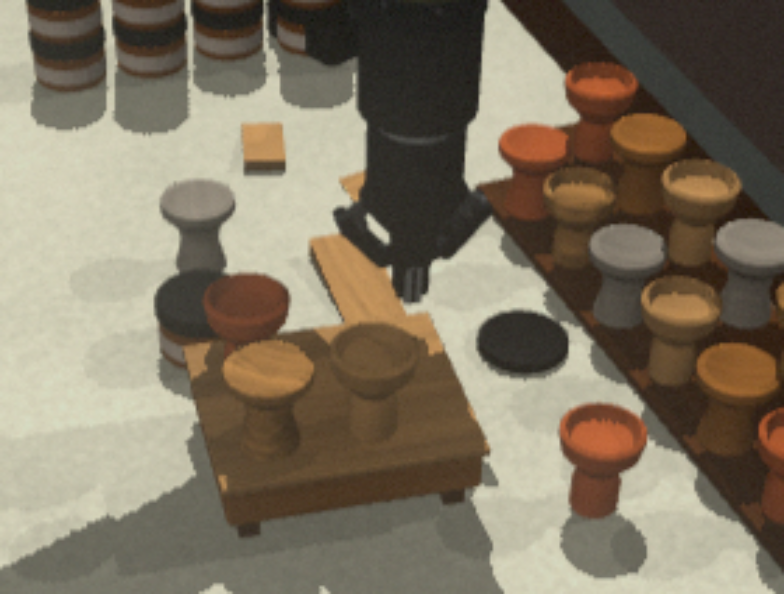

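The tip, at crop (410,290), hangs over the empty corner, and the bowls are clear of the gripper body. Going down gently.

```bash

python3 -m crank '[[4,-1,8,0,0,0],[0,0,8,0,0,0],[0,0,6,0,0,0],[0,0,3,0,0,0],[0,0,1,0,0,0]]'
python3 -m crank '[[0,0,1,0,0,0],[0,0,1,0,0,0],[0,0,0,0,0,0],[0,0,0,0,0,0],[0,0,0,0,0,0]]'
python3 -c "
from h import *
go(611,-57,70)"
```

```text
time_s: 3.95
position: [0.61, -0.0569, 0.0739]
tool_rot: [3.14, -0.001, -1.68]
force: [0.7, 0.6, 0.2]
gripper_width: 0.0001
time_s: 4.37
position: [0.6108, -0.0568, 0.0736]
tool_rot: [-3.141, 0.0, -1.679]
force: [-0.4, -0.3, 0.1]
gripper_width: 0.0001
t 4.37 pos [610.8 -56.8  73.6] rpy [-3.141  0.    -1.679] F [-0.36 -0.33  0.12] w 0.0001
tool shift mm [ 0.2 -0.2  3.6] turn z deg -0.26
```

```bash

for i in 1 2 3; do :; done
python3 -m crank '[[0,0,1,0,0,0],[0,0,1,0,0,0],[0,0,1,0,0,0],[0,0,0,0,0,0],[0,0,0,0,0,0]]'
python3 -m crank '[[0,0,1,0,0,0],[0,0,0,0,0,0],[0,0,0,0,0,0]]'
python3 -m crank '[[0,0,1,0,0,0],[0,0,0,0,0,0],[0,0,0,0,0,0]]'
python3 -m crank '[[0,0,1,0,0,0],[0,0,0,0,0,0],[0,0,0,0,0,0]]'
```

```text
time_s: 4.78
position: [0.6106, -0.0569, 0.0703]
tool_rot: [3.141, -0.0, -1.68]
force: [-0.6, 1.1, -0.2]
gripper_width: -0.0001
time_s: 5.03
position: [0.6108, -0.0567, 0.0696]
tool_rot: [-3.141, -0.0, -1.679]
force: [0.2, 0.9, 1.7]
gripper_width: -0.0
time_s: 5.28
position: [0.6111, -0.0566, 0.0688]
tool_rot: [-3.14, 0.0, -1.679]
force: [1.6, 1.4, 3.0]
gripper_width: 0.0003
time_s: 5.53
position: [0.611, -0.0567, 0.0676]
tool_rot: [-3.141, 0.0, -1.679]
force: [1.4, 2.9, 3.8]
gripper_width: 0.0001
```

Pressing tips the corner outward as well, so sideways force is building. I'll follow that motion, about 0.67 mm outward per mm down.

```bash

python3 -m crank '[[-1,-0.9,0.5,0,0,0],[0,0,0,0,0,0],[0,0,0,0,0,0]]'
python3 -m crank '[[-0.5,-0.4,1,0,0,0],[0,0,0,0,0,0],[0,0,0,0,0,0]]'
python3 -m crank '[[-0.5,-0.4,1,0,0,0],[0,0,0,0,0,0],[0,0,0,0,0,0]]'
python3 -m crank '[[-0.5,-0.4,1,0,0,0],[0,0,0,0,0,0],[0,0,0,0,0,0]]'
```

```text
time_s: 5.78
position: [0.6114, -0.0561, 0.0664]
tool_rot: [3.141, -0.0, -1.68]
force: [-0.4, 0.6, 2.2]
gripper_width: -0.0002
time_s: 6.03
position: [0.6119, -0.0556, 0.0655]
tool_rot: [3.141, -0.0, -1.68]
force: [-0.4, 0.2, 1.1]
gripper_width: 0.0
time_s: 6.28
position: [0.6122, -0.0554, 0.0652]
tool_rot: [3.141, -0.001, -1.68]
force: [-1.9, -0.5, 5.6]
gripper_width: -0.0001
time_s: 6.53
position: [0.6124, -0.0553, 0.065]
tool_rot: [3.141, -0.002, -1.68]
force: [-5.8, -1.5, 9.2]
gripper_width: 0.0002
```

The corner gave way at 2–4 N and dropped about 5 mm, then stopped hard, so the short foot hung about 5 mm up. Letting it up again while following the reverse motion.

```bash

python3 -m crank '[[0.3,0.5,-1.5,0,0,0],[0.5,0.4,-1,0,0,0],[0.5,0.4,-1,0,0,0],[0.5,0.4,-1,0,0,0],[0.5,0.4,-1,0,0,0]]'
python3 -m crank '[[0.5,0.4,-1,0,0,0],[0.2,0.2,-1,0,0,0],[0,0,-3,0,0,0],[0,0,-10,0,0,0],[0,0,-20,0,0,0]]'
python3 -m crank '[[0,0,-30,0,0,0],[0,0,-30,0,0,0],[0,0,-5,0,0,0],[-30,0,0,0,0,0],[-40,0,0,0,0,0]]'
python3 -m crank '[[-40,0,0,0,0,0],[-40,0,0,0,0,0],[-40,0,0,0,0,0],[-30,0,0,0,0,0],[-10,0,0,0,0,0]]'
python3 -c "
from h import *
im,d=snap('top','t2');
r,m=stand(d);print('stand',r);P=cloud(d);q=P[m];A=np.c_[q[:,:2],np.ones(len(q))];print(np.linalg.lstsq(A,q[:,2],rcond=None)[0])
go(626,176,10,-1.614)"
```

```text
time_s: 6.95
position: [0.6104, -0.0566, 0.069]
tool_rot: [3.141, -0.0, -1.68]
force: [-0.3, -1.3, 1.0]
gripper_width: 0.0001
time_s: 7.37
position: [0.6086, -0.0571, 0.1024]
tool_rot: [3.137, -0.001, -1.68]
force: [1.0, -0.2, -0.5]
gripper_width: -0.0004
time_s: 7.78
position: [0.6181, 0.0112, 0.1716]
tool_rot: [-3.139, 0.001, -1.683]
force: [0.4, 0.6, -0.0]
gripper_width: 0.0002
time_s: 8.2
position: [0.6348, 0.1756, 0.1693]
tool_rot: [3.141, 0.001, -1.676]
force: [-0.4, -0.4, 0.2]
gripper_width: 0.0003
stand ((522.6793212890625, -114.933837890625), (177.81198120117188, 207.76661682128906), 84.0167007446289)
[ 0.000691   -0.00121004  0.07052324]
t 8.25 pos [634.8 175.4 169.1] rpy [ 3.141  0.    -1.676] F [-1.5  -0.58 -1.26] w 0.0001
tool shift mm [  0.4   8.8 159.1] turn z deg -3.54
```

View pics/t2.png

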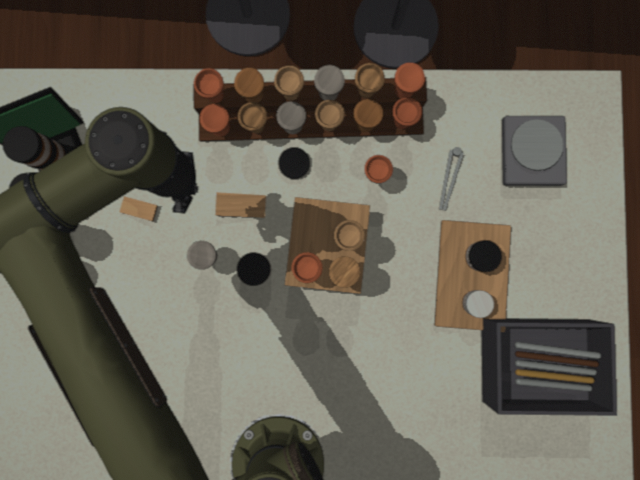

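The stand is unmoved (same rectangle as before) and the wedge, at (241,205), is untouched. Going down behind its thick end, aligned with the wedge.

```bash

python3 -m crank '[[-7,9,0,0,0,-3.5],[0,0,20,0,0,0],[0,0,35,0,0,0],[0,0,35,0,0,0],[0,0,25,0,0,0]]'
python3 -m crank '[[0,0,15,0,0,0],[0,0,10,0,0,0],[0,0,0,0,0,0],[0,0,0,0,0,0],[0,0,0,0,0,0]]'
python3 -c "
from h import *
go(625.5,171,8,-1.614)"
```

```text
time_s: 8.67
position: [0.6257, 0.1783, 0.0517]
tool_rot: [3.139, -0.0, -1.619]
force: [-0.7, 0.0, -1.3]
gripper_width: 0.0001
time_s: 9.08
position: [0.6279, 0.1795, 0.0315]
tool_rot: [-3.139, 0.001, -1.618]
force: [0.5, -0.0, 0.5]
gripper_width: -0.0003
t 9.08 pos [627.9 179.5  31.5] rpy [-3.139e+00  1.000e-03 -1.618e+00] F [ 0.5  -0.02  0.47] w -0.0003
tool shift mm [ 8.6  2.  23.5] turn z deg -0.26
```

```bash

python3 -m crank '[[0,2,10,0,0,0],[0,0,8,0,0,0],[0,0,4,0,0,0],[0,0,1,0,0,0],[0,0,0,0,0,0]]'
python3 -m crank '[[2,0,0,0,0,0],[2,0,0,0,0,0],[2,0,0,0,0,0],[2,0,0,0,0,0],[1,0,0,0,0,0]]'
python3 -m crank '[[1,0,0,0,0,0],[1,0,0,0,0,0],[1,0,0,0,0,0],[0,0,0,0,0,0]]'
python3 -c "
from h import *
im,d=snap('top','t3');print(wedge(im,215))
cv2.imwrite('pics/c3.png',cv2.resize(im[140:310,140:380,::-1],None,fx=3,fy=3))
go(625.5,171,8,-1.614)"
```

```text
time_s: 9.5
position: [0.6244, 0.1792, 0.0056]
tool_rot: [3.141, -0.001, -1.618]
force: [0.2, 0.3, 1.2]
gripper_width: 0.0
time_s: 9.92
position: [0.6244, 0.1701, 0.0065]
tool_rot: [-3.141, 0.0, -1.619]
force: [-0.2, 0.5, -1.0]
gripper_width: 0.0001
time_s: 10.25
position: [0.6243, 0.1674, 0.0065]
tool_rot: [-3.141, 0.0, -1.618]
force: [0.4, -0.2, -0.5]
gripper_width: 0.0
((622.7819213867188, 96.76840209960938), (124.67916870117188, 56.14155578613281), 87.28591918945312)
t 10.3 pos [624.2 167.4   6.4] rpy [-3.141 -0.    -1.618] F [-0.07  0.6   0.29] w -0.0001
tool shift mm [-3.7 -1.1 -1.6] turn z deg -0.26
```

View pics/c3.png

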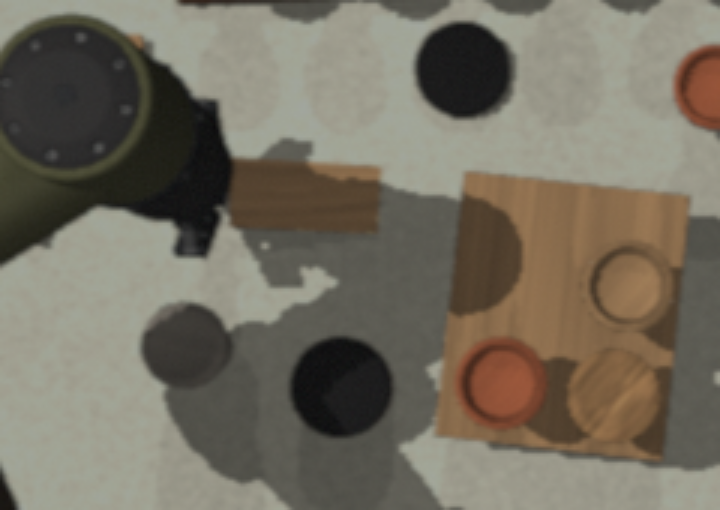

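The wedge, at crop (305,197), is lined up, and its thin end at crop x≈380 has hardly moved. I'll push with a slight drift towards the foot's line.

```bash

python3 -m crank '[[2,0,0,0,0,0],[3,0.2,0,0,0,0],[4,0.2,0,0,0,0],[4,0.2,0,0,0,0],[4,0.2,0,0,0,0]]'
python3 -m crank '[[4,0.2,0,0,0,0],[4,0.2,0,0,0,0],[4,0.2,0,0,0,0],[4,0.2,0,0,0,0],[4,0.2,0,0,0,0]]'
python3 -m crank '[[4,0.2,0,0,0,0],[4,0.2,0,0,0,0],[3,0.2,0,0,0,0],[2,0.1,0,0,0,0],[1,0,0,0,0,0]]'
cat >> h.py <<'E'
def thin(im,a=282):
    S=(cv2.cvtColor(im,cv2.COLOR_RGB2HSV)[...,1]).astype(float)
    for v in range(196,220,3):
        row=S[v,225:a]; k=np.where(row>75)[0]
        if len(k): print(v,k[-1]+225,px2w("top",None,k[-1]+225.5,v,.002)[:2].round(4))
E
python3 -c "
from h import *
im,d=snap('top','t4');thin(np.load('pics/t3.npz')['im']);print();thin(im,289)
cv2.imwrite('pics/c4.png',cv2.resize(im[140:310,140:380,::-1],None,fx=3,fy=3))
go(625.5,171,8,-1.614)"
```

```text
time_s: 10.72
position: [0.6225, 0.15, 0.0064]
tool_rot: [-3.142, -0.0, -1.619]
force: [0.5, 0.9, 1.2]
gripper_width: 0.0002
time_s: 11.13
position: [0.6206, 0.1301, 0.0063]
tool_rot: [-3.142, -0.0, -1.619]
force: [0.5, 0.7, 1.2]
gripper_width: -0.0005
time_s: 11.55
position: [0.6192, 0.1163, 0.0063]
tool_rot: [3.142, -0.0, -1.619]
force: [1.0, 0.1, 0.5]
gripper_width: 0.0001
196 266 [0.6462 0.034 ]
199 265 [0.6387 0.0364]
202 266 [0.6312 0.0339]
205 265 [0.6237 0.0363]
208 265 [0.6162 0.0362]
211 265 [0.6088 0.0361]
214 265 [0.6013 0.036 ]
217 264 [0.5938 0.0384]

196 263 [0.6462 0.0415]
199 286 [ 0.639  -0.0157]
202 286 [ 0.6315 -0.0158]
205 286 [ 0.624  -0.0159]
208 286 [ 0.6165 -0.0159]
211 286 [ 0.609 -0.016]
214 286 [ 0.6016 -0.0161]
217 285 [ 0.5941 -0.0137]
t 11.6 pos [619.2 116.2   6.2] rpy [ 3.141 -0.    -1.619] F [ 0.4  -0.47  0.36] w -0.0002
tool shift mm [-55.   -3.7  -1.8] turn z deg -0.27
```

View pics/c4.png

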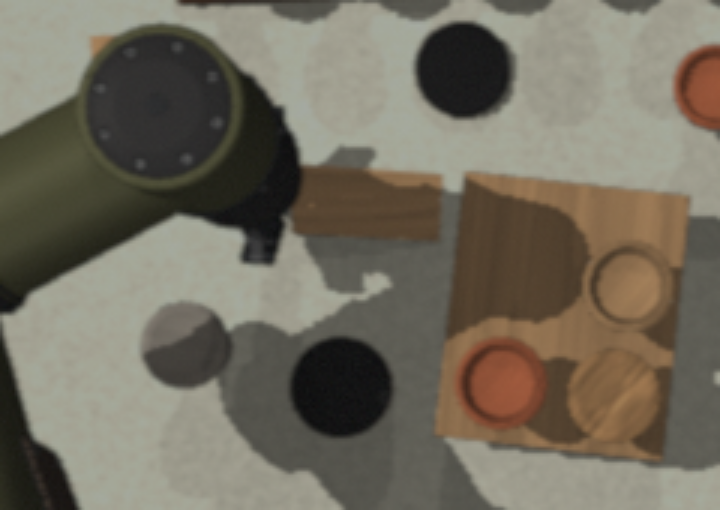

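The thin end is now at y≈-16 mm, centred on x≈617, and the TCP sits about 132 mm behind it. First contact with the foot is expected around TCP y≈63. I'll push another 40 mm, then go slowly.

```bash

python3 -m crank '[[2,0.2,0,0,0,0],[4,0.3,0,0,0,0],[4,0.3,0,0,0,0],[4,0.3,0,0,0,0],[4,0.3,0,0,0,0]]'
python3 -m crank '[[4,0.3,0,0,0,0],[4,0.3,0,0,0,0],[4,0.3,0,0,0,0],[4,0.3,0,0,0,0],[2,0.2,0,0,0,0]]'
python3 -m crank '[[1,0,0,0,0,0],[1,0,0,0,0,0],[1,0,0,0,0,0],[0,0,0,0,0,0],[0,0,0,0,0,0]]'
python3 -m crank '[[1,0,0,0,0,0],[1,0,0,0,0,0],[0,0,0,0,0,0],[0,0,0,0,0,0]]'
```

```text
time_s: 12.02
position: [0.6169, 0.0982, 0.0062]
tool_rot: [3.141, -0.0, -1.619]
force: [0.2, 0.6, -0.0]
gripper_width: -0.0
time_s: 12.43
position: [0.6146, 0.0801, 0.0062]
tool_rot: [3.141, -0.0, -1.619]
force: [-0.2, 0.6, -1.1]
gripper_width: 0.0
time_s: 12.85
position: [0.6146, 0.0778, 0.0063]
tool_rot: [3.142, -0.0, -1.618]
force: [-0.0, -0.2, 0.3]
gripper_width: 0.0004
time_s: 13.18
position: [0.6145, 0.0757, 0.0063]
tool_rot: [3.142, -0.0, -1.618]
force: [1.1, 1.0, 0.3]
gripper_width: -0.0001
```

```bash

python3 -m crank '[[1,0,0,0,0,0],[1,0,0,0,0,0],[1,0,0,0,0,0],[1,0,0,0,0,0]]'
python3 -m crank '[[1,0,0,0,0,0],[1,0,0,0,0,0],[1,0,0,0,0,0],[0,0,0,0,0,0]]'
python3 -m crank '[[0.5,0,0,0,0,0],[0.5,0,0,0,0,0],[0.5,0,0,0,0,0],[0,0,0,0,0,0]]'
python3 -m crank '[[0.5,0,0,0,0,0],[0.5,0,0,0,0,0],[0,0,0,0,0,0]]'
```

```text
time_s: 13.52
position: [0.6143, 0.0717, 0.0063]
tool_rot: [-3.142, -0.0, -1.618]
force: [0.1, 1.0, 0.7]
gripper_width: 0.0001
time_s: 13.85
position: [0.6142, 0.0685, 0.0063]
tool_rot: [3.142, -0.0, -1.619]
force: [0.0, -0.3, 0.5]
gripper_width: 0.0002
time_s: 14.18
position: [0.6141, 0.0672, 0.0063]
tool_rot: [-3.142, -0.0, -1.618]
force: [0.2, -0.2, -0.4]
gripper_width: 0.0002
time_s: 14.43
position: [0.6141, 0.0662, 0.0063]
tool_rot: [-3.142, -0.0, -1.618]
force: [0.3, -0.1, 0.1]
gripper_width: 0.0001
```

```bash

python3 -m crank '[[0.5,0,0,0,0,0],[0.5,0,0,0,0,0],[0,0,0,0,0,0]]'
python3 -m crank '[[0.5,0,0,0,0,0],[0.5,0,0,0,0,0],[0,0,0,0,0,0]]'
```

```text
time_s: 14.68
position: [0.614, 0.0652, 0.0063]
tool_rot: [3.142, -0.0, -1.618]
force: [-0.2, 0.5, 0.3]
gripper_width: 0.0003
time_s: 14.93
position: [0.6139, 0.0642, 0.0063]
tool_rot: [3.142, -0.0, -1.618]
force: [0.8, 0.2, -0.6]
gripper_width: 0.0001
```

```bash

python3 -m crank '[[0.5,0,0,0,0,0],[0.5,0,0,0,0,0],[0,0,0,0,0,0]]'
python3 -m crank '[[0.5,0,0,0,0,0],[0.5,0,0,0,0,0],[0,0,0,0,0,0]]'
```

```text
time_s: 15.18
position: [0.6139, 0.0632, 0.0063]
tool_rot: [3.142, -0.0, -1.619]
force: [-0.0, 0.2, 0.2]
gripper_width: 0.0003
time_s: 15.43
position: [0.6138, 0.0622, 0.0063]
tool_rot: [3.142, -0.0, -1.618]
force: [0.6, -1.0, -0.8]
gripper_width: -0.0004
```

```bash

python3 -m crank '[[0.5,0,0,0,0,0],[0.5,0,0,0,0,0],[0,0,0,0,0,0]]'
python3 -m crank '[[0.5,0,0,0,0,0],[0.5,0,0,0,0,0],[0,0,0,0,0,0]]'
```

```text
time_s: 15.68
position: [0.6138, 0.0612, 0.0063]
tool_rot: [3.142, -0.0, -1.619]
force: [0.8, 0.8, 0.1]
gripper_width: -0.0001
time_s: 15.93
position: [0.6138, 0.0602, 0.0063]
tool_rot: [3.142, -0.0, -1.618]
force: [-0.1, 0.6, -0.4]
gripper_width: -0.0003
```

```bash

python3 -m crank '[[0.5,0,0,0,0,0],[0.5,0,0,0,0,0],[0,0,0,0,0,0]]'
python3 -m crank '[[0.5,0,0,0,0,0],[0.5,0,0,0,0,0],[0,0,0,0,0,0]]'
```

```text
time_s: 16.18
position: [0.6137, 0.0592, 0.0063]
tool_rot: [-3.142, -0.0, -1.618]
force: [-0.9, 0.3, -0.7]
gripper_width: -0.0003
time_s: 16.43
position: [0.6137, 0.0583, 0.0063]
tool_rot: [-3.142, -0.0, -1.618]
force: [0.2, 0.7, 0.1]
gripper_width: 0.0001
```

```bash

python3 -m crank '[[0.5,0,0,0,0,0],[0.5,0,0,0,0,0],[0,0,0,0,0,0]]'
python3 -m crank '[[0.5,0,0,0,0,0],[0.5,0,0,0,0,0],[0,0,0,0,0,0]]'
```

```text
time_s: 16.68
position: [0.6137, 0.0576, 0.0063]
tool_rot: [-3.141, 0.0, -1.618]
force: [0.7, 2.7, -0.5]
gripper_width: 0.0001
time_s: 16.93
position: [0.6137, 0.0569, 0.0064]
tool_rot: [-3.141, 0.001, -1.618]
force: [0.2, 4.6, -0.4]
gripper_width: -0.0
```

```bash
python3 -c "
from h import *
im,d=snap('top','t5');print(stand(d)[0])
cv2.imwrite('pics/c5.png',cv2.resize(im[140:310,140:380,::-1],None,fx=3,fy=3))
im,d=snap('side','s5')
cv2.imwrite('pics/c5s.png',cv2.resize(im[140:300,220:420,::-1],None,fx=4,fy=3.7,interpolation=cv2.INTER_CUBIC))
go(625.5,171,8,-1.614)"
```

```text
((522.6704711914062, -114.92890167236328), (177.7853240966797, 207.77899169921875), 84.00300598144531)
t 17.03 pos [613.7  56.9   6.4] rpy [-3.141e+00  1.000e-03 -1.618e+00] F [ 0.49  4.87 -0.54] w 0.0002
tool shift mm [-114.5   -6.4   -1.5] turn z deg -0.24
```

View pics/c5.png

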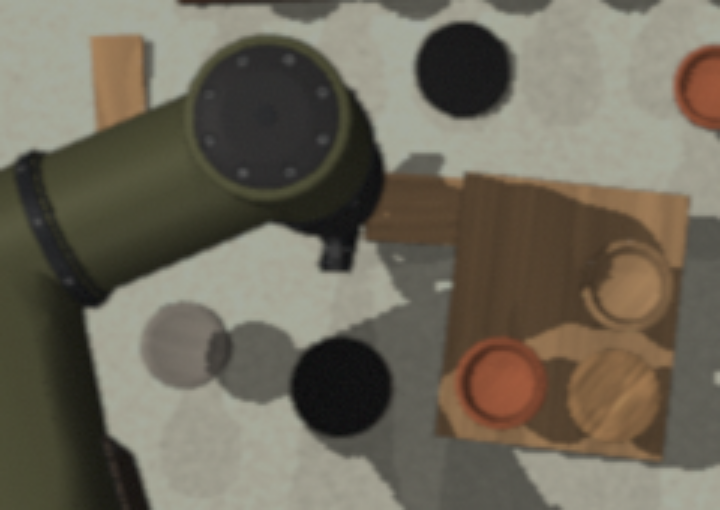

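View pics/c5s.png

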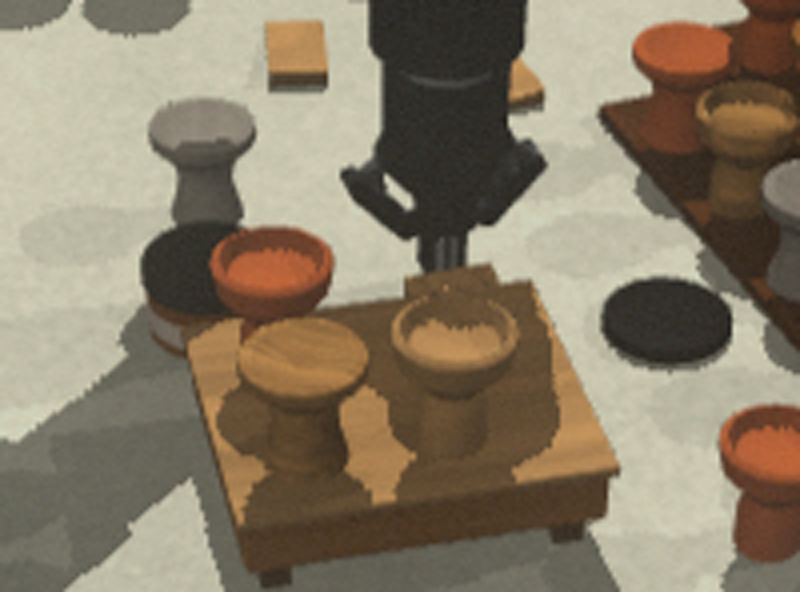

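Contact came at TCP y≈58, with the force rising to 4.8 N. The stand hasn't moved (same rectangle), and the wedge runs under the board edge at crop (460,210), centred on the foot. I'll stop pushing, back off and test the corner.

```bash

python3 -m crank '[[-1,0,0,0,0,0],[-3,0,0,0,0,0],[-10,0,0,0,0,0],[-10,0,-5,0,0,0],[-5,0,-30,0,0,0]]'
python3 -m crank '[[0,0,-35,0,0,0],[0,0,-35,0,0,0],[0,0,-10,0,0,0],[0,0,0,0,0,0]]'
python3 -c "
from h import *
im,d=snap('top','t6');r,m=stand(d);print(r);P=cloud(d);q=P[m];A=np.c_[q[:,:2],np.ones(len(q))];print(np.linalg.lstsq(A,q[:,2],rcond=None)[0])
go(611,-57,80)"
```

```text
time_s: 17.45
position: [0.6115, 0.0857, 0.0358]
tool_rot: [3.132, -0.003, -1.619]
force: [0.0, -1.2, -1.9]
gripper_width: 0.0005
time_s: 17.78
position: [0.6171, 0.0865, 0.127]
tool_rot: [-3.134, 0.002, -1.618]
force: [0.6, -0.5, 0.6]
gripper_width: -0.0
((522.6704711914062, -114.92890167236328), (177.7853240966797, 207.77899169921875), 84.00300598144531)
[ 0.00074408 -0.00059297  0.07061857]
t 17.83 pos [616.   86.3 124.1] rpy [-3.138e+00  1.000e-03 -1.618e+00] F [ 0.23  0.02 -0.61] w 0.0001
tool shift mm [143.4  -1.6  43.9] turn z deg 3.27
```

```bash

python3 -m crank '[[20,0,0,0,0,0],[35,0,0,0,0,0],[35,0,0,0,0,0],[35,-1,0,0,0,0],[18,0,10,0,0,0]]'
python3 -m crank '[[0,0,15,0,0,0],[0,0,10,0,0,0],[0,0,5,0,0,0],[0,0,0,0,0,0],[0,0,0,0,0,0]]'
python3 -c "
from h import *
go(611,-57,70)"
```

```text
time_s: 18.25
position: [0.6093, -0.0603, 0.1123]
tool_rot: [-3.14, -0.001, -1.62]
force: [-0.1, 1.1, 0.3]
gripper_width: -0.0003
time_s: 18.67
position: [0.6091, -0.0569, 0.0811]
tool_rot: [3.141, -0.001, -1.617]
force: [0.6, 0.2, 0.9]
gripper_width: 0.0004
t 18.67 pos [609.1 -56.9  81.1] rpy [ 3.141e+00 -1.000e-03 -1.617e+00] F [0.62 0.21 0.86] w 0.0004
tool shift mm [-0.  -1.9 11.1] turn z deg 3.31
```

```bash

python3 -m crank '[[0,-2,4,0,0,0],[0,0,3,0,0,0],[0,0,1.5,0,0,0],[0,0,0,0,0,0],[0,0,0,0,0,0]]'
python3 -m crank '[[0,0,1,0,0,0],[0,0,0.5,0,0,0],[0,0,0,0,0,0],[0,0,0,0,0,0]]'
python3 -m crank '[[0,0,0.7,0,0,0],[0,0,0,0,0,0],[0,0,0,0,0,0]]'
```

```text
time_s: 19.08
position: [0.6112, -0.0576, 0.0729]
tool_rot: [3.142, -0.0, -1.618]
force: [-0.4, -0.0, -0.5]
gripper_width: 0.0
time_s: 19.42
position: [0.6111, -0.0577, 0.0713]
tool_rot: [-3.142, -0.0, -1.618]
force: [0.0, -0.6, -0.2]
gripper_width: -0.0002
time_s: 19.67
position: [0.6111, -0.0577, 0.0706]
tool_rot: [3.142, -0.0, -1.618]
force: [-0.2, 0.9, 0.4]
gripper_width: -0.0004
```

```bash

python3 -m crank '[[0,0,0.5,0,0,0],[0,0,0,0,0,0],[0,0,0,0,0,0]]'
python3 -m crank '[[0,0,0.5,0,0,0],[0,0,0,0,0,0],[0,0,0,0,0,0]]'
python3 -m crank '[[0,0,0.5,0,0,0],[0,0,0,0,0,0],[0,0,0,0,0,0]]'
python3 -m crank '[[0,0,0.5,0,0,0],[0,0,0,0,0,0],[0,0,0,0,0,0]]'
```

```text
time_s: 19.92
position: [0.6112, -0.0577, 0.0702]
tool_rot: [-3.141, -0.0, -1.618]
force: [1.2, -0.7, -0.0]
gripper_width: -0.0
time_s: 20.17
position: [0.6113, -0.0577, 0.0702]
tool_rot: [-3.141, -0.0, -1.618]
force: [-2.5, 0.1, 4.2]
gripper_width: 0.0
time_s: 20.42
position: [0.6113, -0.0577, 0.0701]
tool_rot: [-3.141, -0.0, -1.618]
force: [-2.8, 1.3, 6.3]
gripper_width: -0.0004
time_s: 20.67
position: [0.6113, -0.0577, 0.0701]
tool_rot: [-3.141, -0.0, -1.618]
force: [-4.3, 2.1, 8.7]
gripper_width: -0.0002
```

Pressing to 8.7 N leaves the corner at 70.1 mm, so it no longer rocks. Some sideways force has built up, so I'll relieve it and settle at about 8 N.

```bash

python3 -m crank '[[-0.2,0.4,0,0,0,0],[0,0,0,0,0,0],[0,0,0,0,0,0],[0,0,0,0,0,0]]'
python3 -m crank '[[-0.1,0.2,0,0,0,0],[0,0,0,0,0,0],[0,0,0,0,0,0],[0,0,0,0,0,0],[0,0,0,0,0,0]]'
python3 -c "
from h import *
for k in range(3):
  im,d=snap('top','t7');print(state()['force'].round(2))
r,m=stand(d);print(r);P=cloud(d);q=P[m];A=np.c_[q[:,:2],np.ones(len(q))];print(np.linalg.lstsq(A,q[:,2],rcond=None)[0])
im,d=snap('side','s7')
cv2.imwrite('pics/c7s.png',cv2.resize(im[140:300,220:420,::-1],None,fx=4,fy=3.7,interpolation=cv2.INTER_CUBIC))
a=np.load('pics/s0.npz')['im'].astype(int);D=abs(a-im.astype(int)).max(-1);print('front-feet/edge diff',D[255:305,262:380].mean())
go(611,-57,70)"
```

```text
time_s: 21.0
position: [0.6113, -0.0577, 0.0701]
tool_rot: [-3.14, -0.001, -1.618]
force: [-2.4, -0.3, 6.2]
gripper_width: -0.0002
time_s: 21.42
position: [0.6112, -0.0577, 0.0701]
tool_rot: [-3.139, -0.001, -1.618]
force: [-1.4, -0.4, 6.1]
gripper_width: 0.0002
[-1.72  0.33  6.65]
[-1.36 -0.52  6.4 ]
[-1.9  -0.37  6.1 ]
((522.6793212890625, -114.933837890625), (177.81198120117188, 207.76661682128906), 84.0167007446289)
[ 0.00187669 -0.00114655  0.06993581]
front-feet/edge diff 19.977118644067797
t 21.62 pos [611.3 -57.7  70.1] rpy [-3.139e+00 -1.000e-03 -1.618e+00] F [-1.15 -0.02  7.18] w 0.0003
tool shift mm [-0.7  0.3  0.1] turn z deg 3.25
```

View pics/c7s.png

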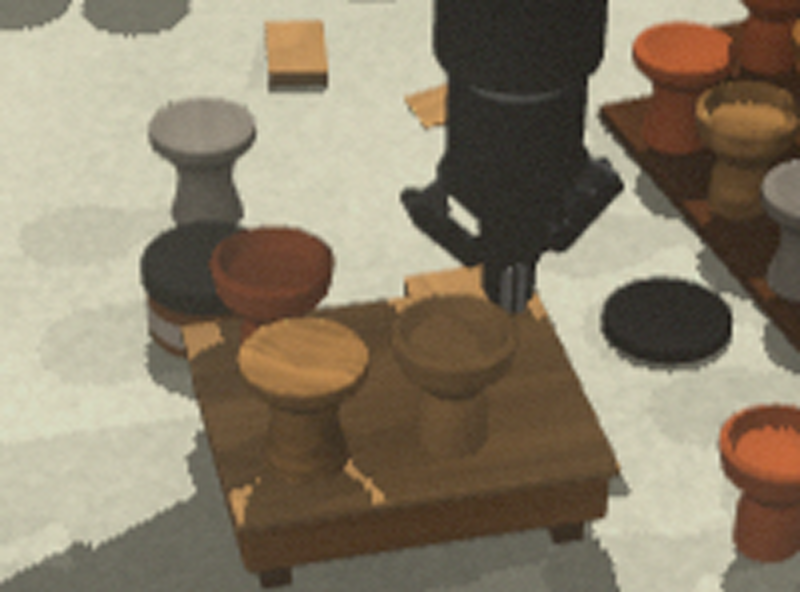

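The side view shows the stand level at its original place. The wedge is under it at crop (440,283), and the fingertip is on the corner at crop (512,305). I'll raise the hold to about 8 N.

```bash

python3 -m crank '[[0,0.2,0.4,0,0,0],[0,0,0,0,0,0],[0,0,0,0,0,0],[0,0,0,0,0,0],[0,0,0,0,0,0]]'
python3 -m crank '[[0,0,0,0,0,0],[0,0,0,0,0,0],[0,0,0,0,0,0],[0,0,0,0,0,0],[0,0,0,0,0,0]]'
python3 -m crank '[[0,0,0,0,0,0],[0,0,0,0,0,0],[0,0,0,0,0,0],[0,0,0,0,0,0],[0,0,0,0,0,0]]'
```

```text
time_s: 22.03
position: [0.6113, -0.0577, 0.0701]
tool_rot: [-3.139, -0.001, -1.618]
force: [-1.2, -0.5, 6.7]
gripper_width: -0.0001
time_s: 22.45
position: [0.6113, -0.0577, 0.0701]
tool_rot: [-3.139, -0.001, -1.618]
force: [-2.1, -0.2, 7.6]
gripper_width: -0.0002
time_s: 22.87
position: [0.6113, -0.0577, 0.0701]
tool_rot: [-3.139, -0.001, -1.618]
force: [-1.6, 0.4, 7.6]
gripper_width: 0.0
```

```bash

python3 -m crank '[[0,0.1,0.2,0,0,0],[0,0,0,0,0,0],[0,0,0,0,0,0],[0,0,0,0,0,0],[0,0,0,0,0,0]]'
python3 -m crank '[[0,0,0,0,0,0],[0,0,0,0,0,0],[0,0,0,0,0,0]]'
python3 -c "
from bench import *
print(state()['force'],job_done())"
```

```text
time_s: 23.28
position: [0.6113, -0.0577, 0.07]
tool_rot: [-3.139, -0.001, -1.618]
force: [-2.0, 0.9, 7.4]
gripper_width: -0.0001
time_s: 23.53
position: [0.6113, -0.0577, 0.0701]
tool_rot: [-3.139, -0.001, -1.618]
force: [-1.5, 0.2, 8.2]
gripper_width: 0.0001
the job is handed in; nothing more can be done
[-1.45662338  0.24393882  8.24570694] None
```

The stand now sits level on the largest wedge and no longer rocks. I handed the job in at about 23.5 s with the fingertip still pressing the corner at about 8 N.

- **First press:** the corner gave way at about 2–4 N and dropped about 5 mm before it stopped hard. I let it rock back before touching the wedge.
- **Wedge:** I pushed it along the counter, thin end first, until the foot bore on it. The push force rose to about 4.8 N, below the roughly 6 N at which the stand would slide.
- **Second press:** the corner stayed at 70.1 mm while the force went up to about 8.7 N. The camera found the stand in its original place and its top level to within about 0.4 mm.

**Disagreements:**
- The foot met the wedge where it is about 5.9 mm thick, but the first press measured a gap of about 5 mm. Measuring error could account for the difference, and the press test showed no play left.
- Some sideways force built up in both presses, up to about 6 N in the first and 4.8 N in the last. I eased it to about 1.5 N before handing in, and the stand did not shift.

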